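Build up a stepped pulley on its arbor

TASK

Build up the stepped pulley: thread the three loose aluminium discs one after another onto the upright steel arbor, the widest first at the bottom, then the middle one, then the narrowest on top, each fully home and flat on the one below. Feel for the arbor gently, never forcing a disc or letting it drop down the arbor, and leave the screwdriver, glue bottle, tape measure and parts case alone.

Things in the scene. Friction and masses are not known exactly. Their poses are not given: they have to be found in the camera images.
- stand_top (a point): Centre of the top face of the arbor stand, a fixed grey block 80 mm (its x) by 110 mm (its y) by 25 mm high; z up. A slot runs along its y axis through this point and an upright steel arbor is clamped in it, its tip 55 mm above this point, anywhere from -10 to +10 mm along y (x offset 0). Where exactly is not given: look, or search along the slot by feel
- wide_center (a point): Centre (half-way up, on the axis) of the widest disc: plain aluminium ring, 60 mm outside diameter, 19 mm through bore, 16 mm thick, about 110 g, lying flat on the bench; z is its axis
- middle_center (a point): Centre (half-way up, on the axis) of the middle disc: same ring but 48 mm outside diameter, 19 mm bore, 16 mm thick, about 65 g, lying flat on the bench; z is its axis
- narrow_center (a point): Centre (half-way up, on the axis) of the narrowest disc: same ring but 36 mm outside diameter, 19 mm bore, 16 mm thick, about 33 g, lying flat on the bench; z is its axis
- stand: The arbor stand; origin at the centre of its underside on the bench, same axes as its top point. Its arbor is round, 16 mm in diameter, with a 1.5 mm chamfer at the tip, and does not move when touched. More than 40 N on the stand or the arbor, or between discs, is too much
- wide: The widest disc; origin at the centre of its underside
- middle: The middle disc; origin at the centre of its underside
- narrow: The narrowest disc; origin at the centre of its underside
- screwdriver: Bystander: screwdriver with orange handle lying on the bench; leave alone
- glue: Bystander: white glue bottle, 44 mm across and 90 mm high, origin at its underside; leave alone
- tape: Bystander: black tape measure, 60 x 65 x 35 mm, origin at its underside; leave alone
- case: Bystander: open red parts case, 120 x 130 x 30 mm, fixed to the bench; leave alone
There are look-alikes about, which are no part of the job. Leave any brown look-alike of the wide alone. Leave any blue look-alike of the middle alone.

How it is judged:
By the outcome, as a careful person would: the job done as asked, in the order asked, and still so for the second after the job is handed in, with the robot touching nothing.
It also fails if it takes over 72 s, if anything falls off the work surface, if the arm or the gripper's body presses on something with over 40 N, if the wrist force passes 120 N, or if a joint passes its speed limit or range.

ROBOT

A 6-joint arm with a two-finger parallel gripper is mounted at the origin on the work surface. World frame = base frame: x ahead of the robot, y to its left, z up, the work surface at z = 0. Lengths are in m, angles in rad, forces in N, time in s.
With the tool pointing down it reaches from about 0.3 to 0.875 m from the base axis. Payload 6.4 kg.
Tool frame: the origin (TCP) lies where the fingers leave the gripper's body, on its centre line; the fingertips stand 73 mm ahead of it and the grasp point (between the pads) lies 54 mm ahead of it; z points along the fingers, y is the line along which they close (so a half turn about z gives the same grasp; the last joint's range is limited). The gripper opens to 85 mm and grips with 20 to 120 N. Pads are 22 mm wide; open, the fingers measure 114 mm over their backs; the gripper's body (76 mm by 85 mm) begins 54 mm behind the grasp point. The pads swing forward as they close: fully open they stand 13 mm farther back than shut.
Start: joints at [0.995, 0.181, 1.607, -0, 1.354, -0.206], TCP at [0.208, 0.536, 0.304] pointing down, gripper open.
Joint ranges: [-2.99, 2.99], [-0.89, 2.07], [0.3, 2.58], [-1.14, 4.28], [0, 2.63], [-3.12, 3.12]. Speed limits (rad/s): [2.57, 2.57, 3.01, 3.14, 3.14, 3.14].

INTERFACE

Orientations are given as a unit quaternion [w, x, y, z].
In Python, from bench import ctrl gives the robot as it stands.
- The arm moves only by the tool carry_out, never from a script. Its argument "steps" is one flat list of numbers, 7 for each row, row after row: the shift along the tool's x, y, z in m, then the turn, a rotation vector about the tool's x, y, z in rad, then the opening, from 0 (shut) to 1 (fully open). In form: [dx, dy, dz, wx, wy, wz, claw, dx, dy, dz, wx, wy, wz, claw, ...]. A call has 1 to 20 rows; each row is the pose to reach, as a shift and turn from the pose commanded when the call began, along the tool's axes at that moment; what a row does not reach only later rows make up. A row lasts 1/10 s, in which the tool goes at most 50 mm and 8.59 degrees, less where a joint would pass 70% of its speed; a pose out of reach is approached as far as the arm can. A call with a gripper value outside its range is refused whole. The fingers move at their own pace and stop on an object; the grip force is fixed at half the most. Time passes only in rows, so rows that repeat a pose let the fingers close. It gives the time, the measured TCP pose, the force, the opening and the grip force at its end, in the units of the state.
- ctrl.get_obs(): the state, without advancing time (a new reading comes with each control period).
- ctrl.camera(name): name is "side" or "top" or "wrist"; returns the picture (480x640x3 uint8, red, green, blue); there is no depth.
- ctrl.camera_params(name): a dict with "vertical_fov" (degrees; the focal length in pixels is half the picture's height over the tangent of half this angle, whatever the lens; pixels are square), "cx", "cy" (the principal point, pixels), "k1" (the pictures are not rectified: a ray, as slopes to the right and down, at radius r is drawn at 1 + k1 r^2 times it, then the intrinsics apply), "cam_to_world" (4x4, takes a point from camera to world coordinates); the wrist camera has in their place "hand_eye" (4x4, takes a point from camera to tool coordinates, whose origin is the TCP and whose axes are the flange's). Camera axes: x right, y down, z forward; pixel columns grow to the right and rows downward; lengths in m; the calibration is good to about 2 mm. A picture is of the moment at which its call begins: read the wrist's pose just before it. camera_params takes no time and is no camera call.
- ctrl.hand_in(): hands the job in; it is judged then, once.
The state is a dict: "time_s": time; "q": joint angles; "dq": joint speeds; "joint_efforts": joint torques, N m; "eef_pos": TCP position; "eef_rot": TCP orientation; "wrist_force": force on the tool from outside, world axes, zero at the start; "torque": the same for the moment, N m; "opening": opening from 0.0 (shut) to 1.0 (fully open); "grasp_force": force on a finger pad.
Only numpy, scipy, OpenCV 4.12 (cv2) and the standard library are available. Lean on these libraries where they do the work, as an engineer would, in place of code of your own. Each camera call takes 0.05 s, during which the arm holds its last target. There are 200 camera calls.

## Working session

There is one attempt and no reset: what is moved stays moved. The work goes in short steps, Python scripts to look and compute and a tool call to move; the robot and the scene stay as the last step left them, time stands still between calls to the robot, and variables do not carry over. Pictures are saved under pics/ and viewed, at most 13 in all, crops included, and the job is handed in when it is done.

Besides the shell and the picture viewer there is one more tool, called after "Emit:" by a JSON object that holds its "method" and its "body". carry_out: Moves the arm, as the interface text tells. Its arguments: {"type":"object","properties":{"steps":{"type":"array"}},"required":["steps"]}

```bash
mkdir -p pics
python3 - <<'E'
from bench import ctrl
import cv2,numpy as np
o=ctrl.get_obs();print({k:np.round(v,4).tolist() for k,v in o.items()})
ims=[]
for n in ["top","side","wrist"]:
    im=ctrl.camera(n);cv2.imwrite(f"pics/{n}0.png",im[:,:,::-1])
    p=ctrl.camera_params(n);print(n,{k:np.round(v,4).tolist() for k,v in p.items()})
E
```

```text
{'time_s': 0.0, 'q': [0.9947, 0.1815, 1.608, -0.0, 1.3538, -0.2063], 'dq': [0.0001, -0.0002, 0.0004, -0.0004, 0.0021, 0.0006], 'joint_efforts': [-0.0004, -44.4868, -35.1337, -0.0001, 0.0092, 0.0], 'eef_pos': [0.2076, 0.5358, 0.303], 'eef_rot': [-0.0003, 0.1839, 0.983, -0.0008], 'wrist_force': [0.1664, 0.1674, -0.3593], 'torque': [-0.0223, 0.0171, -0.0033], 'grasp_force': 0.0, 'opening': 0.9941}
top {'vertical_fov': 56.8543, 'cx': 314.4344, 'cy': 244.1654, 'k1': -0.1018, 'cam_to_world': [[-0.0038, -0.9926, 0.1212, 0.4563], [-0.9998, 0.0011, -0.0222, 0.0011], [0.0219, -0.1212, -0.9924, 0.9178], [0.0, 0.0, 0.0, 1.0]]}
side {'vertical_fov': 51.9629, 'cx': 330.0251, 'cy': 241.5451, 'k1': 0.0308, 'cam_to_world': [[0.9499, -0.1751, 0.2588, 0.2798], [-0.3124, -0.5267, 0.7905, -0.7601], [-0.0021, -0.8318, -0.555, 0.6007], [0.0, 0.0, 0.0, 1.0]]}
wrist {'vertical_fov': 62.4458, 'cx': 321.3897, 'cy': 240.6189, 'k1': -0.0399, 'hand_eye': [[-0.0011, -0.9455, -0.3257, 0.0842], [1.0, -0.001, -0.0005, -0.001], [0.0001, -0.3257, 0.9455, -0.0694], [0.0, 0.0, 0.0, 1.0]]}
```

View pics/top0.png

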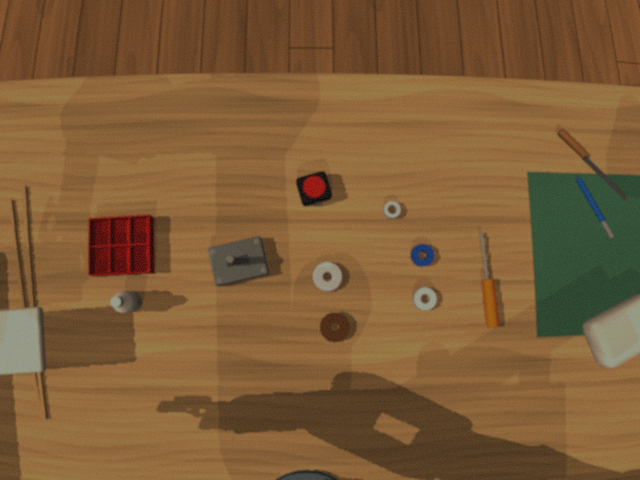

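View pics/side0.png

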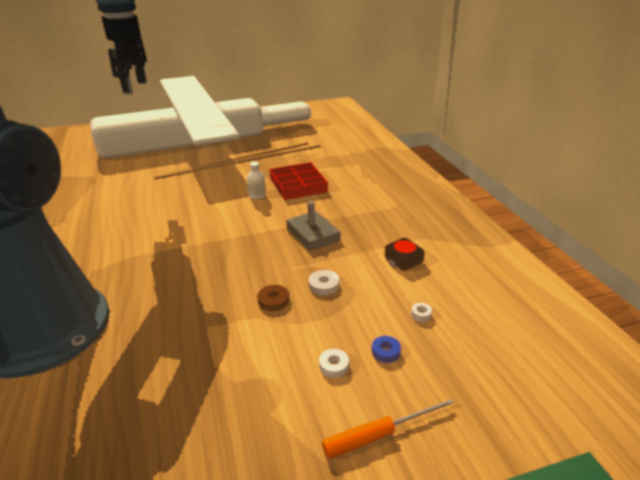

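The top view shows these candidates:
- **Wide:** silver at (328,276) or brown at (335,327). Silver fits, because the brown one is the look-alike.
- **Middle:** silver at (426,299) or blue at (422,255). Silver fits, because the blue one is the look-alike.
- **Narrow:** silver at (392,210), the only candidate.

The stand is at (239,261) and the arbor tip is near (229,260). In the side view the silver discs are at (324,282), (334,363) and (422,312), and the arbor is at (311,212).

```bash
cat > h.py <<'E'
import cv2,numpy as np
from bench import ctrl
from scipy.spatial.transform import Rotation as R
def cam(n,obs=None):
    p=ctrl.camera_params(n)
    if n=="wrist":
        q=obs["eef_rot"];T=np.eye(4);T[:3,:3]=R.from_quat([q[1],q[2],q[3],q[0]]).as_matrix();T[:3,3]=obs["eef_pos"]
        p["cam_to_world"]=T@np.array(p["hand_eye"])
    return p
def ray(p,uv):
    f=240/np.tan(np.radians(p["vertical_fov"])/2)
    d=np.array([(uv[0]-p["cx"])/f,(uv[1]-p["cy"])/f]);s=d.copy()
    for _ in range(20): s=d/(1+p["k1"]*(s@s))
    M=np.array(p["cam_to_world"]);return M[:3,3],M[:3,:3]@np.r_[s,1]
def onplane(p,uv,z):
    o,d=ray(p,uv);return o+d*(z-o[2])/d[2]
def proj(p,X):
    M=np.array(p["cam_to_world"]);c=M[:3,:3].T@(np.asarray(X)-M[:3,3]);s=c[:2]/c[2]
    f=240/np.tan(np.radians(p["vertical_fov"])/2);s=s*(1+p["k1"]*(s@s));return s*f+[p["cx"],p["cy"]]
def tri(pa,a,pb,b):
    (o1,d1),(o2,d2)=ray(pa,a),ray(pb,b);A=np.c_[d1,-d2];t=np.linalg.lstsq(A,o2-o1,rcond=None)[0]
    x,y=o1+d1*t[0],o2+d2*t[1];return (x+y)/2,np.linalg.norm(x-y)
E
python3 - <<'E'
from h import *
t=cv2.imread("pics/top0.png");cv2.imwrite("pics/crop_top.png",cv2.resize(t[170:350,195:455],None,fx=3,fy=3,interpolation=cv2.INTER_CUBIC))
p=cam("top")
hsv=cv2.cvtColor(t,cv2.COLOR_BGR2HSV)
for nm,(u,v) in dict(wide=(328,276),middle=(426,299),narrow=(392,210)).items():
    m=np.zeros(t.shape[:2],np.uint8);s=slice(v-24,v+24),slice(u-24,u+24)
    m[s]=((hsv[s][...,1]<70)&(hsv[s][...,2]>110))*255
    c=max(cv2.findContours(m,cv2.RETR_EXTERNAL,cv2.CHAIN_APPROX_NONE)[0],key=cv2.contourArea)
    P=np.array([onplane(p,x,.016)[:2] for x in c[:,0].astype(float)])
    (cx,cy),r=cv2.minEnclosingCircle((P*1000).astype(np.float32));print(nm,cx,cy,r,P.mean(0), "px",c[:,0].min(0),c[:,0].max(0))
m=np.zeros(t.shape[:2],np.uint8);s=slice(228,296),slice(200,280)
m[s]=(hsv[s][...,1]<70)*255
c=max(cv2.findContours(m,cv2.RETR_EXTERNAL,cv2.CHAIN_APPROX_NONE)[0],key=cv2.contourArea)
P=np.array([onplane(p,x,.025)[:2]*1000 for x in c[:,0].astype(float)]).astype(np.float32);print("stand",cv2.minAreaRect(P))
print("tip",onplane(p,(229,260),.08))
s=cv2.imread("pics/side0.png");cv2.imwrite("pics/crop_side.png",cv2.resize(s[190:260,270:350],None,fx=7,fy=7,interpolation=cv2.INTER_CUBIC))
E
```

```text
wide 500.7322692871094 -44.486297607421875 29.842893600463867 [ 0.50115497 -0.04443923] px [313 262] [341 290]
middle 454.17633056640625 -244.10179138183594 24.599050521850586 [ 0.45411147 -0.2443023 ] px [413 287] [436 309]
narrow 639.5675048828125 -180.4628143310547 18.27837562561035 [ 0.63910838 -0.18100761] px [383 202] [400 217]
stand ((531.601318359375, 135.4261474609375), (77.64618682861328, 107.22676086425781), 13.381153106689453)
tip [0.52855847 0.14435388 0.08      ]
```

View pics/crop_top.png

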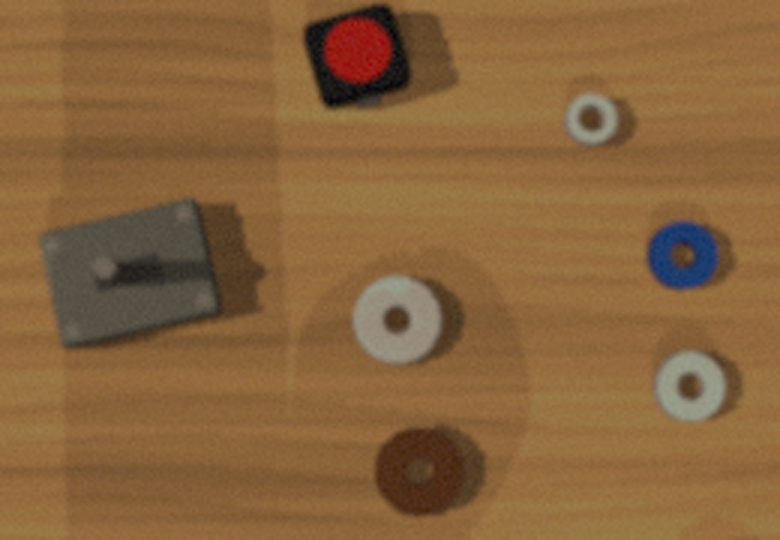

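View pics/crop_side.png

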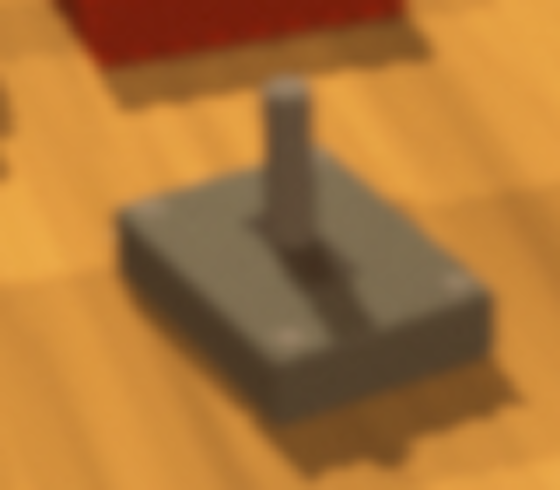

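The crops confirm it: silver wide (395,320), silver middle (690,385) and silver narrow (592,118) in the enlarged view, with the brown and blue look-alikes clearly separate. The arbor tip is at top pixel (230,259) and side pixel (311,202). I'll move over the arbor and look with the wrist camera.

Emit:
{"method": "carry_out", "body": {"steps": [-0.441,-0.249,0.053,0,0,-0.37,1,-0.441,-0.249,0.053,0,0,-0.37,1,-0.441,-0.249,0.053,0,0,-0.37,1,-0.441,-0.249,0.053,0,0,-0.37,1,-0.441,-0.249,0.053,0,0,-0.37,1,-0.441,-0.249,0.053,0,0,-0.37,1,-0.441,-0.249,0.053,0,0,-0.37,1,-0.441,-0.249,0.053,0,0,-0.37,1,-0.441,-0.249,0.053,0,0,-0.37,1,-0.441,-0.249,0.053,0,0,-0.37,1,-0.441,-0.249,0.053,0,0,-0.37,1,-0.441,-0.249,0.053,0,0,-0.37,1,-0.441,-0.249,0.053,0,0,-0.37,1,-0.441,-0.249,0.053,0,0,-0.37,1]}}

```text
time_s: 1.55
eef_pos: [0.5281, 0.1459, 0.2509]
eef_rot: [-0.0, -0.001, 1.0, 0.0]
wrist_force: [-0.6, -0.5, -0.0]
opening: 0.998
grasp_force: 0.0
```

Run:
```python
from h import *
o=ctrl.get_obs();im=ctrl.camera("wrist")[:,:,::-1];cv2.imwrite("pics/w1.png",im)
print(o["time_s"],o["eef_pos"],o["eef_rot"])
p=cam("wrist",o);print("proj tip",proj(p,[.5285,.1444,.08]))
pt,ps=cam("top"),cam("side")
print("tri tip",tri(pt,(229.8,259.3),ps,(311.1,202.3)))
```

```text
1.55 [0.52807987 0.1459062  0.25087418] [-2.80271955e-04 -8.96088542e-04  9.99999542e-01  1.84389523e-04]
proj tip [320.47533138 244.0854139 ]
tri tip (array([0.53115639, 0.14287086, 0.07829457]), np.float64(0.002299138524037688))
```

View pics/w1.png

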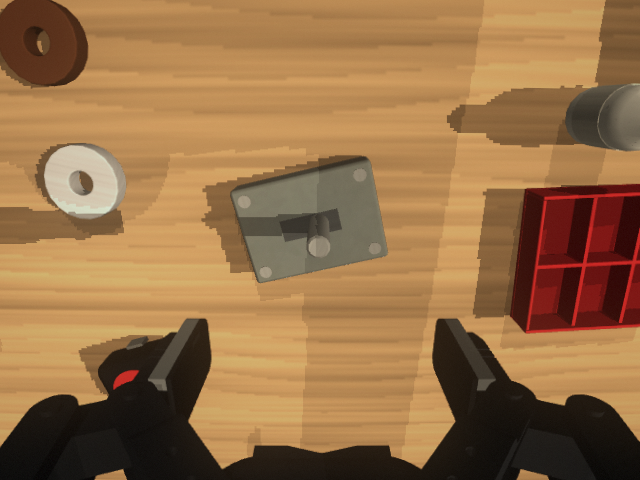

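The wrist picture shows the arbor tip at about (318,246), the fingertips' inner edges at (209,320) and (434,320), and the silver wide disc at (84,181). I'll refine these numerically.

```bash
cat >> h.py <<'E'
def tipfit(im,uv,w=16):
    u,v=map(int,uv);g=cv2.cvtColor(np.ascontiguousarray(im),cv2.COLOR_BGR2GRAY)
    return g[v-w:v+w,u-w:u+w]
E
python3 - <<'E'
from h import *
im=cv2.imread("pics/w1.png");g=cv2.cvtColor(im,cv2.COLOR_BGR2GRAY)
print(g[230:262:2,302:336:2])
for r in (322,326,330,336,342): print(r,g[r,200:218],g[r,428:446])
E
```

```text
[[ 51  53  51  55  65  67  69  73  61  68  74  82  90  97  70  67  71]
 [ 51  53  51  55  64  66  71  72  62  68  76  83  90  99 105 104 109]
 [ 73  75  74  57  65  69  70  74  62  68  76  84  91  98 108 109 110]
 [ 76  79  77  58  67  69 111  96 102 109 114  84  92  97 106 106 110]
 [118 119 115  61  98 111 121 123 120 127 127 127 115  97 105 108 109]
 [120 121 115  76 103 138 149 133 137 133 135 133 138 114 108 109 110]
 [123 122 100  88 141 154 152 133 133 134 135 133 140 141 107 110 112]
 [122 122  99 109 159 150 152 134 134 136 134 134 135 146 118 109 111]
 [122 120  99 110 159 151 151 134 134 135 134 133 135 146 117 110 109]
 [120 122  99 110 154 153 152 137 136 134 135 135 134 146 117 109 109]
 [124 123 118  93 152 151 153 135 138 133 135 136 134 145 106 109 110]
 [121 122 121  88 124 151 153 136 135 136 136 135 136 127 106 107 109]
 [121 122 122 105  84 138 154 137 134 135 136 130 135 108 106 108 109]
 [122 123 119 105 105  99 101 125 128 130 125 119 107 108 107 108 110]
 [122 121 109 107 105 107 107 107 107 109 109 106 107 108 107 107 109]
 [122 122 108 108 108 107 106 107 107 107 108 109 109 107 109 109 108]]
322 [ 40  40  39  40  39  40  39 112 156 160 159 160 159 160 160 160 160 160] [160 162 162 161 161 161 160 153  87  33  36  34  35  35  34  36  36  34]
326 [ 38  38  38  37  38  37  39  47 121 160 160 161 161 160 161 160 159 159] [163 163 163 163 162 163 162 100  40  36  34  34  35  32  34  34  34  34]
330 [ 37  36  35  37  38  37  38  38 112 161 168 169 168 168 168 168 167 168] [162 163 163 161 161 161 153  81  34  34  33  35  35  33  35  33  33  34]
336 [ 37  36  35  36  36  37  37  38  47 130 176 176 176 176 176 175 177 176] [159 160 159 159 159 159  90  38  34  33  35  33  32  35  33  32  32  34]
342 [ 34  35  34  35  35  36  35  35  35  64 134 171 171 172 173 172 171 170] [164 163 164 164 166 123  56  34  33  34  33  34  32  32  33  32  32  32]
```

Emit:
{"method": "carry_out", "body": {"steps": [0.027,-0.19,0.065,0,0,0,1,0.027,-0.19,0.065,0,0,0,1,0.027,-0.19,0.065,0,0,0,1,0.027,-0.19,0.065,0,0,0,1,0.027,-0.19,0.065,0,0,0,1,0.027,-0.19,0.065,0,0,0,1,0.027,-0.19,0.065,0,0,0,1]}}

```text
time_s: 2.3
eef_pos: [0.5023, -0.044, 0.1865]
eef_rot: [0.0, -0.001, 1.0, 0.0]
wrist_force: [0.5, 0.5, -0.1]
opening: 1.0
grasp_force: 0.0
```

```bash
cat >> h.py <<'E'
def disc(save,guess,R_,z=.016):
    o=ctrl.get_obs();im=ctrl.camera("wrist")[:,:,::-1].copy();cv2.imwrite(f"pics/{save}.png",im)
    p=cam("wrist",o);u,v=proj(p,[*guess,z]).astype(int)
    hsv=cv2.cvtColor(im,cv2.COLOR_BGR2HSV);m=((hsv[...,1]<50)&(hsv[...,2]>120)).astype(np.uint8)*255
    m[320:]=0
    c,h=cv2.findContours(m,cv2.RETR_CCOMP,cv2.CHAIN_APPROX_NONE)
    for i,k in enumerate(c):
        if cv2.contourArea(k)<150: continue
        P=np.array([onplane(p,x,z)[:2]*1000 for x in k[:,0].astype(float)]).astype(np.float32)
        (x,y),r=cv2.minEnclosingCircle(P);e=cv2.fitEllipse(P) 
        print("hole" if h[0][i][3]>=0 else "outer",np.round([x,y,r],1),"ell",np.round(e[0]+e[1],1),"px",k[:,0].min(0),k[:,0].max(0))
    print(o["time_s"],o["eef_pos"],o["opening"],"guess px",u,v)
E
python3 -c "
from h import *
disc('w2',(.501,-.0445),.03)
p=cam('wrist',dict(eef_rot=[0,0,1,0],eef_pos=[.52808,.14591,.25087]));print(onplane(p,(319.3,246.5),.08))"
```

```text
outer [499.8 -45.1  29.3] ell [500.  -44.9  56.9  57.7] px [276 196] [366 281]
hole [500.  -44.7  10.6] ell [499.9 -44.8  20.3  20.6] px [306 224] [338 255]
outer [ 453.5 -243.1   23.3] ell [ 455.7 -235.    25.    46.7] px [  0 131] [ 36 205]
2.3 [ 0.50234597 -0.04401944  0.18648952] 1.0000179480251514 guess px 322 241
[0.53024268 0.1435786  0.08      ]
```

View pics/w2.png

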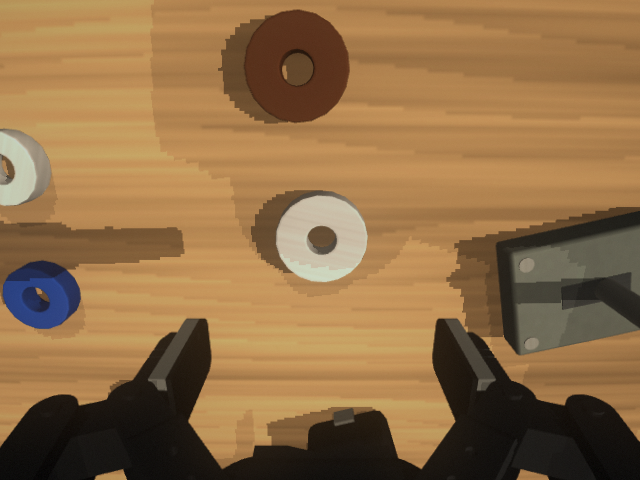

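The wide disc is centred under the gripper at (321,238), and the brown one at (297,68) is well clear. I'll go down and grip.

Emit:
{"method": "carry_out", "body": {"steps": [0.0023,0,0.05,0,0,0,1,0.0023,0,0.1,0,0,0,1,0.0023,0,0.1165,0,0,0,1,0.0023,0,0.1165,0,0,0,1,0.0023,0,0.1165,0,0,0,1,0.0023,0,0.1165,0,0,0,0,0.0023,0,0.1165,0,0,0,0,0.0023,0,0.1165,0,0,0,0,0.0023,0,0.1165,0,0,0,0,0.0023,0,0.1165,0,0,0,0,0.0023,0,0.1165,0,0,0,0,0.0023,0,0.1165,0,0,0,0]}}

```text
time_s: 3.55
eef_pos: [0.5013, -0.0455, 0.0719]
eef_rot: [0.002, -0.0, 1.0, -0.0]
wrist_force: [-1.6, 2.7, 12.4]
opening: 0.67
grasp_force: 62.5
```

```bash
cat >> h.py <<'E'
def obs():
    o=ctrl.get_obs();print({k:np.round(o[k],4).tolist() for k in("time_s","eef_pos","eef_rot","wrist_force","torque","opening","grasp_force")})
E
python3 -c "
from h import *
obs()"
```

```text
{'time_s': 3.55, 'eef_pos': [0.5013, -0.0455, 0.0719], 'eef_rot': [0.0018, -0.0003, 1.0, -0.0004], 'wrist_force': [-1.6399, 2.6664, 12.4329], 'torque': [0.5227, 0.41, 0.1657], 'opening': 0.6698, 'grasp_force': 62.5126}
```

The fingertips touched the bench (12 N), so I'll regrip 5.5 mm higher.

Emit:
{"method": "carry_out", "body": {"steps": [0,0,-0.001,0,0,0,0.8,0,0,-0.0055,0,0,0,0.8,0,0,-0.0055,0,0,0,0.8,0,0,-0.0055,0,0,0,0,0,0,-0.0055,0,0,0,0,0,0,-0.0055,0,0,0,0,0,0,-0.0055,0,0,0,0,0,0,-0.0055,0,0,0,0]}}

```text
time_s: 4.35
eef_pos: [0.5002, -0.0457, 0.0761]
eef_rot: [0.0, -0.0, 1.0, -0.0]
wrist_force: [-5.5, 0.2, 13.0]
opening: 0.667
grasp_force: 61.4
```

```bash
python3 -c "
from h import *
obs()"
```

```text
{'time_s': 4.35, 'eef_pos': [0.5002, -0.0457, 0.0761], 'eef_rot': [0.0003, -0.0003, 1.0, -0.0003], 'wrist_force': [-5.5197, 0.2384, 12.9957], 'torque': [0.1035, 0.6886, 0.1132], 'opening': 0.6672, 'grasp_force': 61.3767}
```

Emit:
{"method": "carry_out", "body": {"steps": [0,0,-0.03,0,0,0,0,0,0,-0.07,0,0,0,0,0,0,-0.11,0,0,0,0,-0.01,0.05,-0.11,0,0,0,0,-0.02,0.09,-0.11,0,0,0,0,-0.03,0.13,-0.11,0,0,0,0,-0.03,0.165,-0.11,0,0,0,0,-0.03,0.19,-0.11,0,0,0,0,-0.03,0.19,-0.11,0,0,0,0,-0.03,0.19,-0.11,0,0,0,0,-0.03,0.19,-0.11,0,0,0,0]}}

```text
time_s: 5.45
eef_pos: [0.5296, 0.1437, 0.1846]
eef_rot: [-0.0, 0.0, 1.0, -0.0]
wrist_force: [-0.4, 0.1, -1.0]
opening: 0.662
grasp_force: 65.5
```

```bash
python3 -c "
from h import *
obs()
im=ctrl.camera('wrist')[:,:,::-1];cv2.imwrite('pics/w3.png',im)"
```

```text
{'time_s': 5.45, 'eef_pos': [0.5296, 0.1437, 0.1846], 'eef_rot': [-0.0003, 0.0002, 1.0, -0.0002], 'wrist_force': [-0.4007, 0.0762, -0.9625], 'torque': [-0.0284, 0.0103, 0.0258], 'opening': 0.6625, 'grasp_force': 65.5249}
```

View pics/w3.png

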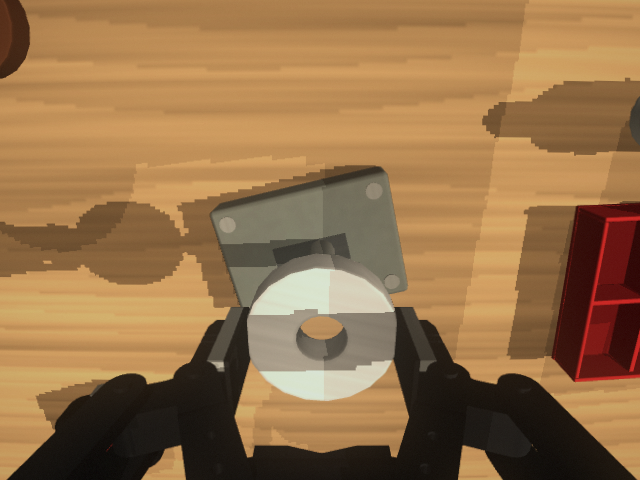

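The held disc is in view: its top face spans u 248–395 and v about 267–401, with the bore at about (321,338), all level between the fingers.

Run:
```python
from h import *
im=cv2.imread("pics/w3.png");hsv=cv2.cvtColor(im,cv2.COLOR_BGR2HSV)
g=im.min(2);print("col322 blue",g[255:300:2,322], "v>",g[306:345:2,322],g[350:368,322],g[394:406,322]);print("row320",g[320,240:252],g[320,390:402]);print("row338",g[330,292:304],g[330,340:352])
o=dict(eef_pos=[.5296,.1437,.1846],eef_rot=[0,0,1,0]);p=cam("wrist",o)
for d in(.0585,.0605):
  z=.1846-d;a=np.linspace(0,2*np.pi,361)
  for r in(.03,.0095):
    Q=np.array([proj(p,[.5296+r*np.cos(t),.1437+r*np.sin(t),z]) for t in a]);print(d,r,Q.min(0),Q.max(0))
  for uv in((322,401),(322,267),(248,333),(395,333)):print(uv,onplane(p,uv,z))
```

```text
col322 blue [ 99 100 102 105 104 106 126 204 206 205 204 206 207 206 210 207 208 206
 205 204 205 207 207] v> [206 206 205 202 130 109  96  94  95  94  92  95  91  91  90  95  93  91
  93  96] [ 97  97  96  98  99  98  96  95  99 105 116 135 138 139 139 139 138 139] [209 212 211 211 208 197 164  95  91  86  90  88]
row320 [ 29  32  30  28  29  29  36 119 126 130 130 131] [106 105 106 104 102  98  71  30  29  27  28  27]
row338 [137 138 135 133 129 121  65  65  65  67  77  93] [ 89  82  64  64  65  70  93 111 111 113 113 113]
0.0585 0.03 [244.09681367 269.08268201] [403.80810635 406.34017832]
0.0585 0.0095 [298.68024028 320.4425632 ] [349.22014692 363.75869777]
(322, 401) [0.55691793 0.14295084 0.1261    ]
(322, 267) [0.49880905 0.14298544 0.1261    ]
(248, 333) [0.5254601  0.11537291 0.1261    ]
(395, 333) [0.52551602 0.17019156 0.1261    ]
0.0605 0.03 [245.06016885 266.86666631] [402.7829704  402.83316038]
0.0605 0.0095 [298.9633577  317.67777274] [348.87526305 360.5911285 ]
(322, 401) [0.55866818 0.14295233 0.1241    ]
(322, 267) [0.49965051 0.14298748 0.1241    ]
(248, 333) [0.52671837 0.1149431  0.1241    ]
(395, 333) [0.52677516 0.17061909 0.1241    ]
```

Emit:
{"method": "carry_out", "body": {"steps": [-0.0014,0.0009,0.01,0,0,0,0,-0.0014,0.0009,0.02,0,0,0,0,-0.0014,0.0009,0.025,0,0,0,0,-0.0014,0.0009,0.027,0,0,0,0,-0.0014,0.0009,0.0275,0,0,0,0,-0.0014,0.0009,0.0275,0,0,0,0,-0.0014,0.0009,0.0275,0,0,0,0]}}

```text
time_s: 6.2
eef_pos: [0.5314, 0.1455, 0.1577]
eef_rot: [0.0, -0.0, 1.0, 0.0]
wrist_force: [0.1, -0.6, -1.6]
opening: 0.662
grasp_force: 65.5
```

Emit:
{"method": "carry_out", "body": {"steps": [0,0,0.0005,0,0,0,0,0,0,0.001,0,0,0,0,0,0,0.001,0,0,0,0]}}

```text
time_s: 6.5
eef_pos: [0.5311, 0.1455, 0.1564]
eef_rot: [0.0, -0.0, 1.0, 0.0]
wrist_force: [0.2, 0.2, -0.7]
opening: 0.66
grasp_force: 65.5
```

Emit:
{"method": "carry_out", "body": {"steps": [0,0,0.0005,0,0,0,0,0,0,0.001,0,0,0,0,0,0,0.001,0,0,0,0]}}

```text
time_s: 6.8
eef_pos: [0.5311, 0.1455, 0.1553]
eef_rot: [-0.0, -0.0, 1.0, -0.0]
wrist_force: [0.2, 0.7, -0.4]
opening: 0.661
grasp_force: 65.5
```

Emit:
{"method": "carry_out", "body": {"steps": [0,-0.0009,0,0,0,0,0,0,-0.0009,0.0005,0,0,0,0,0,-0.0009,0.0005,0,0,0,0]}}

```text
time_s: 7.1
eef_pos: [0.5311, 0.1446, 0.1548]
eef_rot: [-0.0, -0.0, 1.0, -0.0]
wrist_force: [0.1, 0.5, -1.0]
opening: 0.658
grasp_force: 65.5
```

Emit:
{"method": "carry_out", "body": {"steps": [0,0,0.0005,0,0,0,0,0,0,0.001,0,0,0,0,0,0,0.001,0,0,0,0]}}

```text
time_s: 7.4
eef_pos: [0.531, 0.1446, 0.1538]
eef_rot: [-0.0, -0.0, 1.0, -0.0]
wrist_force: [0.7, 0.1, -1.5]
opening: 0.66
grasp_force: 65.5
```

Emit:
{"method": "carry_out", "body": {"steps": [0,0,0.0005,0,0,0,0,0,0,0.001,0,0,0,0,0,0,0.001,0,0,0,0]}}

```text
time_s: 7.7
eef_pos: [0.531, 0.1446, 0.1528]
eef_rot: [-0.0, -0.0, 1.0, -0.0]
wrist_force: [-0.1, -0.2, -1.1]
opening: 0.663
grasp_force: 65.5
```

Bottom is now about 3 mm below the tip height with no contact; I'll continue in small steps.

Emit:
{"method": "carry_out", "body": {"steps": [0,0,0.0005,0,0,0,0,0,0,0.001,0,0,0,0,0,0,0.001,0,0,0,0]}}

```text
time_s: 8.0
eef_pos: [0.5311, 0.1446, 0.1518]
eef_rot: [-0.0, -0.0, 1.0, -0.0]
wrist_force: [-0.2, -0.1, -0.9]
opening: 0.66
grasp_force: 65.5
```

Emit:
{"method": "carry_out", "body": {"steps": [0,0,0.0005,0,0,0,0,0,0,0.001,0,0,0,0,0,0,0.001,0,0,0,0]}}

```text
time_s: 8.3
eef_pos: [0.531, 0.1446, 0.1508]
eef_rot: [-0.0, -0.0, 1.0, -0.0]
wrist_force: [0.3, 0.5, -1.5]
opening: 0.663
grasp_force: 65.5
```

Emit:
{"method": "carry_out", "body": {"steps": [0,0,0.0005,0,0,0,0,0,0,0.001,0,0,0,0,0,0,0.0015,0,0,0,0]}}

```text
time_s: 8.6
eef_pos: [0.5311, 0.1446, 0.1493]
eef_rot: [-0.0, -0.0, 1.0, -0.0]
wrist_force: [0.4, -0.5, -1.7]
opening: 0.663
grasp_force: 65.5
```

```bash
python3 -c "
from h import *
obs()"
```

```text
{'time_s': 8.6, 'eef_pos': [0.5311, 0.1446, 0.1493], 'eef_rot': [-0.0, -0.0001, 1.0, -0.0], 'wrist_force': [0.4396, -0.5474, -1.7058], 'torque': [0.0058, -0.0383, -0.0271], 'opening': 0.6628, 'grasp_force': 65.5185}
```

Emit:
{"method": "carry_out", "body": {"steps": [0,0,0.002,0,0,0,0,0,0,0.005,0,0,0,0,0,0,0.008,0,0,0,0,0,0,0.011,0,0,0,0,0,0,0.014,0,0,0,0,0,0,0.014,0,0,0,0]}}

```text
time_s: 9.2
eef_pos: [0.5307, 0.1446, 0.1347]
eef_rot: [-0.001, -0.0, 1.0, -0.0]
wrist_force: [0.6, 0.3, -2.4]
opening: 0.663
grasp_force: 65.5
```

Emit:
{"method": "carry_out", "body": {"steps": [0,0,0.005,0,0,0,0,0,0,0.01,0,0,0,0,0,0,0.015,0,0,0,0,0,0,0.02,0,0,0,0,0,0,0.025,0,0,0,0,0,0,0.03,0,0,0,0,0,0,0.0315,0,0,0,0,0,0,0.0315,0,0,0,0]}}

```text
time_s: 10.0
eef_pos: [0.5309, 0.1446, 0.1035]
eef_rot: [-0.0, -0.0, 1.0, -0.0]
wrist_force: [-0.1, 0.1, -0.5]
opening: 0.66
grasp_force: 65.5
```

Emit:
{"method": "carry_out", "body": {"steps": [0,0,0.0005,0,0,0,0,0,0,0.001,0,0,0,0,0,0,0.001,0,0,0,0]}}

```text
time_s: 10.3
eef_pos: [0.5312, 0.1446, 0.103]
eef_rot: [0.0, -0.0, 1.0, 0.0]
wrist_force: [-0.2, -0.6, -1.3]
opening: 0.666
grasp_force: 65.5
```

Emit:
{"method": "carry_out", "body": {"steps": [0,0,0.0003,0,0,0,0,0,0,0.0006,0,0,0,0,0,0,0.0006,0,0,0,0]}}

```text
time_s: 10.6
eef_pos: [0.5311, 0.1446, 0.1023]
eef_rot: [0.0, -0.0, 1.0, 0.0]
wrist_force: [0.5, 0.8, -0.8]
opening: 0.659
grasp_force: 65.5
```

Emit:
{"method": "carry_out", "body": {"steps": [0,0,0.0003,0,0,0,0,0,0,0.0006,0,0,0,0,0,0,0.0006,0,0,0,0]}}

```text
time_s: 10.9
eef_pos: [0.5311, 0.1446, 0.1016]
eef_rot: [-0.0, -0.0, 1.0, -0.0]
wrist_force: [-0.3, 0.8, -1.4]
opening: 0.661
grasp_force: 65.5
```

Emit:
{"method": "carry_out", "body": {"steps": [0,0,0.0003,0,0,0,0,0,0,0.0005,0,0,0,0,0,0,0.0005,0,0,0,0]}}

```text
time_s: 11.2
eef_pos: [0.5311, 0.1446, 0.1013]
eef_rot: [-0.0, -0.0, 1.0, -0.0]
wrist_force: [-0.9, -0.5, 1.2]
opening: 0.664
grasp_force: 65.6
```

Emit:
{"method": "carry_out", "body": {"steps": [0,0,0.0002,0,0,0,0,0,0,0.0004,0,0,0,0,0,0,0.0004,0,0,0,0]}}

```text
time_s: 11.5
eef_pos: [0.5312, 0.1446, 0.1012]
eef_rot: [0.0, -0.0, 1.0, -0.0]
wrist_force: [-2.7, -0.5, 5.0]
opening: 0.66
grasp_force: 66.2
```

Contact came at 5 N, so the wide disc is seated. I'll release, rise and go over the middle disc.

Emit:
{"method": "carry_out", "body": {"steps": [0,0,-0.0004,0,0,0,0.9,0,0,-0.0004,0,0,0,0.9,0,0,-0.0004,0,0,0,0.9,0,0,-0.0004,0,0,0,0.9,0,0,-0.03,0,0,0,1,0,0,-0.07,0,0,0,1,0.01,-0.03,-0.085,0,0,0,1,0.02,-0.07,-0.085,0,0,0,1,0.03,-0.12,-0.085,0,0,0,1,0.04,-0.165,-0.085,0,0,0,1,0.05,-0.21,-0.085,0,0,0,1,0.06,-0.255,-0.085,0,0,0,1,0.07,-0.3,-0.085,0,0,0,1,0.075,-0.345,-0.085,0,0,0,1,0.0777,-0.388,-0.085,0,0,0,1,0.0777,-0.388,-0.085,0,0,0,1,0.0777,-0.388,-0.085,0,0,0,1,0.0777,-0.388,-0.085,0,0,0,1]}}

```text
time_s: 13.3
eef_pos: [0.4533, -0.2424, 0.1854]
eef_rot: [-0.0, -0.0, 1.0, 0.001]
wrist_force: [-0.4, -0.3, -0.5]
opening: 0.998
grasp_force: 0.0
```

```bash
python3 -c "
from h import *
disc('w4',(.4535,-.244),.024);obs()
s=ctrl.camera('side')[:,:,::-1];cv2.imwrite('pics/s1.png',cv2.resize(s[180:400,250:470],None,fx=2.7,fy=2.7,interpolation=cv2.INTER_CUBIC))"
```

```text
outer [ 453.2 -245.7   23.3] ell [ 453.2 -245.8   45.6   45.7] px [282 209] [353 277]
hole [ 453.4 -245.7   10.5] ell [ 453.4 -245.7   20.2   20.3] px [302 229] [333 259]
13.3 [ 0.45330587 -0.24235123  0.18543049] 0.9984975957331018 guess px 320 244
{'time_s': 13.35, 'eef_pos': [0.4534, -0.2421, 0.1855], 'eef_rot': [-0.0003, -0.0007, 1.0, 0.0004], 'wrist_force': [-0.6532, -0.1628, 0.0677], 'torque': [-0.0295, -0.0404, -0.001], 'opening': 0.9994, 'grasp_force': 0.0}
```

View pics/s1.png

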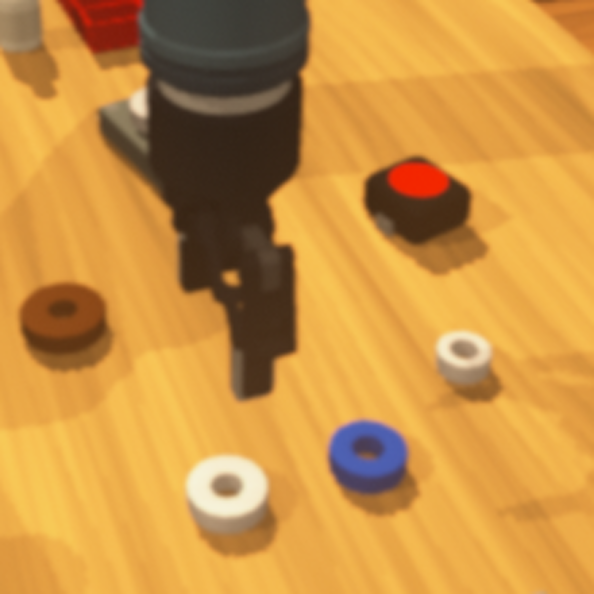

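The silver middle disc sits at (228,492) in the crop, clear of the blue one. The wide disc's edge shows on the stand behind the arm. I'll grip the middle disc.

Emit:
{"method": "carry_out", "body": {"steps": [0,-0.0027,0.05,0,0,0,1,0,-0.0027,0.095,0,0,0,1,0,-0.0027,0.108,0,0,0,1,0,-0.0027,0.108,0,0,0,1,0,-0.0027,0.108,0,0,0,1,0,-0.0027,0.108,0,0,0,0,0,-0.0027,0.108,0,0,0,0,0,-0.0027,0.108,0,0,0,0,0,-0.0027,0.108,0,0,0,0,0,-0.0027,0.108,0,0,0,0,0,-0.0027,0.108,0,0,0,0,0,-0.0027,0.108,0,0,0,0,0,-0.0027,0.108,0,0,0,0]}}

```text
time_s: 14.7
eef_pos: [0.4544, -0.2468, 0.0801]
eef_rot: [0.001, -0.0, 1.0, -0.001]
wrist_force: [-3.9, 3.4, 13.0]
opening: 0.523
grasp_force: 59.0
```

```bash
python3 -c "
from h import *
obs()"
```

```text
{'time_s': 14.7, 'eef_pos': [0.4544, -0.2468, 0.0801], 'eef_rot': [0.0009, -0.0003, 1.0, -0.0008], 'wrist_force': [-3.8821, 3.4225, 12.9896], 'torque': [0.6118, 0.4969, 0.0679], 'opening': 0.5227, 'grasp_force': 58.9697}
```

The grip is shallow on the rim, so I'll regrip 5 mm lower.

Emit:
{"method": "carry_out", "body": {"steps": [0,0,0,0,0,0,0.75,0,0,0.002,0,0,0,0.75,0,0,0.005,0,0,0,0.75,0,0,0.005,0,0,0,0.75,0,0,0.005,0,0,0,0,0,0,0.005,0,0,0,0,0,0,0.005,0,0,0,0,0,0,0.005,0,0,0,0,0,0,0.005,0,0,0,0,0,0,0.005,0,0,0,0]}}

```text
time_s: 15.7
eef_pos: [0.4534, -0.2461, 0.0732]
eef_rot: [-0.0, -0.0, 1.0, 0.0]
wrist_force: [-1.8, 1.4, 5.8]
opening: 0.54
grasp_force: 60.6
```

```bash
python3 -c "
from h import *
obs()"
```

```text
{'time_s': 15.7, 'eef_pos': [0.4534, -0.2461, 0.0732], 'eef_rot': [-0.0002, -0.0002, 1.0, 0.0001], 'wrist_force': [-1.7667, 1.3565, 5.7674], 'torque': [0.2383, 0.3053, -0.0096], 'opening': 0.5397, 'grasp_force': 60.6192}
```

Emit:
{"method": "carry_out", "body": {"steps": [0,0,-0.03,0,0,0,0,0,0,-0.07,0,0,0,0,0,0,-0.11,0,0,0,0,-0.01,0.04,-0.11,0,0,0,0,-0.02,0.085,-0.11,0,0,0,0,-0.03,0.13,-0.11,0,0,0,0,-0.04,0.175,-0.11,0,0,0,0,-0.05,0.22,-0.11,0,0,0,0,-0.06,0.265,-0.11,0,0,0,0,-0.07,0.31,-0.11,0,0,0,0,-0.077,0.35,-0.11,0,0,0,0,-0.077,0.38,-0.11,0,0,0,0,-0.077,0.3907,-0.11,0,0,0,0,-0.077,0.3907,-0.11,0,0,0,0,-0.077,0.3907,-0.11,0,0,0,0,-0.077,0.3907,-0.11,0,0,0,0,-0.077,0.3907,-0.11,0,0,0,0]}}

```text
time_s: 17.4
eef_pos: [0.5305, 0.1433, 0.1828]
eef_rot: [-0.0, 0.001, 1.0, -0.0]
wrist_force: [-0.4, -0.0, -0.2]
opening: 0.534
grasp_force: 61.8
```

```bash
cat >> h.py <<'E'
def held(save,grip,Rr):
    "held disc centre in the wrist frame of view; grip = TCP height above disc underside"
    obs();o=ctrl.get_obs();im=ctrl.camera("wrist")[:,:,::-1].copy();cv2.imwrite(f"pics/{save}.png",im)
    p=cam("wrist",o);e=o["eef_pos"];z=e[2]-grip+.016;a=np.linspace(0,2*np.pi,361)
    for r in(Rr,.0095):
        Q=np.array([proj(p,[e[0]+r*np.cos(t),e[1]+r*np.sin(t),z]) for t in a]);print("pred",r,Q.min(0).round(1),Q.max(0).round(1),"mid",(Q.min(0)+Q.max(0)).round(1)/2)
    g=im.min(2);c=int(proj(p,[*e[:2],z])[1])
    for u in(318,324):
        d=np.diff(g[240:430,u].astype(int));i=np.where(abs(d)>22)[0];print("col",u,[(int(k)+240,int(d[k])) for k in i])
    for v in (c-12,c-6,c+3):
        d=np.diff(g[v,220:430].astype(int));i=np.where(abs(d)>22)[0];print("row",v,[(int(k)+220,int(d[k])) for k in i])
E
python3 -c "
from h import *
held('w5',.0732,.024)"
```

```text
{'time_s': 17.4, 'eef_pos': [0.5305, 0.1433, 0.1828], 'eef_rot': [-0.0, 0.0008, 1.0, -0.0001], 'wrist_force': [-0.38, -0.0244, -0.1749], 'torque': [0.0407, 0.053, 0.0198], 'opening': 0.5342, 'grasp_force': 61.7867}
pred 0.024 [259.6 286.2] [388.4 396.6] mid [324.  341.4]
pred 0.0095 [298.5 322.3] [349.5 365.9] mid [324.   344.05]
col 318 [(244, -38), (245, -87), (271, 24), (287, 43), (288, 33), (315, -66), (321, -27), (372, 40), (373, 30), (393, -32), (394, -60)]
col 324 [(244, -95), (288, 56), (314, -66), (321, -30), (376, 42), (377, 28), (393, -43), (394, -46)]
row 332 [(220, -26), (234, 28), (249, -24), (260, 81), (299, -40), (382, -48), (422, 23)]
row 338 [(259, 39), (260, 63), (296, -42), (346, 27), (382, -40), (425, 32)]
row 347 [(228, 23), (244, -26), (260, 97), (295, -46), (347, 28), (381, -23), (382, -45)]
```

View pics/w5.png

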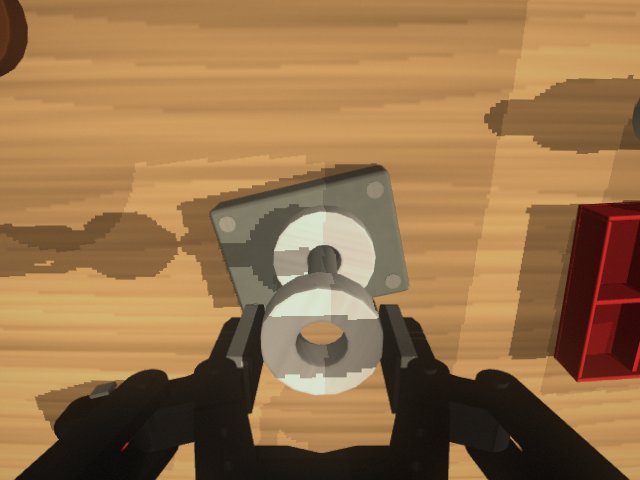

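The wide disc is flat on the stand around the arbor, at (325,255). The middle disc is held level, spanning u 260–382 and v 288–394. I'll align and descend.

Emit:
{"method": "carry_out", "body": {"steps": [0,0.0006,0.01,0,0,0,0,0,0.0006,0.02,0,0,0,0,0,0.0006,0.025,0,0,0,0,0,0.0006,0.0275,0,0,0,0,0,0.0006,0.0275,0,0,0,0,0,0.0006,0.0275,0,0,0,0,0,0.0006,0.0275,0,0,0,0]}}

```text
time_s: 18.15
eef_pos: [0.5307, 0.1453, 0.1556]
eef_rot: [0.0, -0.0, 1.0, 0.0]
wrist_force: [1.0, 0.3, -0.5]
opening: 0.535
grasp_force: 61.8
```

Emit:
{"method": "carry_out", "body": {"steps": [0,0,0.0005,0,0,0,0,0,0,0.001,0,0,0,0,0,0,0.001,0,0,0,0]}}

```text
time_s: 18.45
eef_pos: [0.5304, 0.1452, 0.1543]
eef_rot: [0.0, -0.0, 1.0, -0.0]
wrist_force: [0.1, 0.0, -0.0]
opening: 0.537
grasp_force: 61.8
```

Bottom is at about 0.081. I'll correct y by −0.6 mm and feel downward.

Emit:
{"method": "carry_out", "body": {"steps": [0,-0.0006,0.0005,0,0,0,0,0,-0.0006,0.001,0,0,0,0,0,-0.0006,0.001,0,0,0,0]}}

```text
time_s: 18.75
eef_pos: [0.5303, 0.1446, 0.1532]
eef_rot: [-0.0, -0.0, 1.0, -0.0]
wrist_force: [0.9, 0.2, 0.5]
opening: 0.536
grasp_force: 61.8
```

Emit:
{"method": "carry_out", "body": {"steps": [0,0,0.0005,0,0,0,0,0,0,0.001,0,0,0,0,0,0,0.001,0,0,0,0]}}

```text
time_s: 19.05
eef_pos: [0.5304, 0.1446, 0.1522]
eef_rot: [-0.0, -0.0, 1.0, -0.0]
wrist_force: [0.1, 0.0, -0.8]
opening: 0.536
grasp_force: 61.8
```

Emit:
{"method": "carry_out", "body": {"steps": [0,0,0.0005,0,0,0,0,0,0,0.001,0,0,0,0,0,0,0.001,0,0,0,0]}}

```text
time_s: 19.35
eef_pos: [0.5304, 0.1446, 0.1512]
eef_rot: [-0.0, -0.0, 1.0, 0.0]
wrist_force: [0.0, 0.6, -0.6]
opening: 0.535
grasp_force: 61.8
```

Emit:
{"method": "carry_out", "body": {"steps": [0,0,0.0005,0,0,0,0,0,0,0.001,0,0,0,0,0,0,0.001,0,0,0,0]}}

```text
time_s: 19.65
eef_pos: [0.5303, 0.1446, 0.1502]
eef_rot: [-0.0, -0.0, 1.0, -0.0]
wrist_force: [-0.3, 0.4, -0.9]
opening: 0.535
grasp_force: 61.8
```

Emit:
{"method": "carry_out", "body": {"steps": [0,0,0.0005,0,0,0,0,0,0,0.001,0,0,0,0,0,0,0.001,0,0,0,0]}}

```text
time_s: 19.95
eef_pos: [0.5303, 0.1446, 0.1492]
eef_rot: [-0.0, -0.0, 1.0, 0.0]
wrist_force: [1.0, -0.3, -0.8]
opening: 0.534
grasp_force: 61.8
```

Emit:
{"method": "carry_out", "body": {"steps": [0,0,0.0005,0,0,0,0,0,0,0.001,0,0,0,0,0,0,0.001,0,0,0,0]}}

```text
time_s: 20.25
eef_pos: [0.5303, 0.1446, 0.1482]
eef_rot: [-0.0, -0.0, 1.0, -0.0]
wrist_force: [0.7, 0.4, -0.7]
opening: 0.535
grasp_force: 61.8
```

Emit:
{"method": "carry_out", "body": {"steps": [0,0,0.002,0,0,0,0,0,0,0.005,0,0,0,0,0,0,0.008,0,0,0,0,0,0,0.01,0,0,0,0,0,0,0.01,0,0,0,0]}}

```text
time_s: 20.75
eef_pos: [0.5301, 0.1446, 0.1378]
eef_rot: [-0.0, -0.0, 1.0, -0.0]
wrist_force: [0.2, 0.8, -1.1]
opening: 0.534
grasp_force: 61.8
```

Emit:
{"method": "carry_out", "body": {"steps": [0,0,0.004,0,0,0,0,0,0,0.008,0,0,0,0,0,0,0.012,0,0,0,0,0,0,0.016,0,0,0,0,0,0,0.02,0,0,0,0,0,0,0.0215,0,0,0,0,0,0,0.0215,0,0,0,0]}}

```text
time_s: 21.45
eef_pos: [0.5302, 0.1446, 0.1164]
eef_rot: [-0.0, -0.0, 1.0, -0.0]
wrist_force: [1.1, 0.0, -0.9]
opening: 0.534
grasp_force: 61.8
```

Emit:
{"method": "carry_out", "body": {"steps": [0,0,0.0005,0,0,0,0,0,0,0.0008,0,0,0,0,0,0,0.0008,0,0,0,0]}}

```text
time_s: 21.75
eef_pos: [0.5305, 0.1446, 0.1162]
eef_rot: [0.0, -0.0, 1.0, 0.0]
wrist_force: [-0.7, -0.2, -1.1]
opening: 0.54
grasp_force: 61.8
```

Emit:
{"method": "carry_out", "body": {"steps": [0,0,0.0003,0,0,0,0,0,0,0.0006,0,0,0,0,0,0,0.0006,0,0,0,0]}}

```text
time_s: 22.05
eef_pos: [0.5304, 0.1446, 0.1154]
eef_rot: [0.0, -0.0, 1.0, 0.0]
wrist_force: [-0.1, -0.4, -1.3]
opening: 0.537
grasp_force: 61.8
```

Emit:
{"method": "carry_out", "body": {"steps": [0,0,0.0003,0,0,0,0,0,0,0.0005,0,0,0,0,0,0,0.0005,0,0,0,0]}}

```text
time_s: 22.35
eef_pos: [0.5304, 0.1446, 0.1148]
eef_rot: [-0.0, -0.0, 1.0, -0.0]
wrist_force: [-0.1, -0.2, -0.7]
opening: 0.536
grasp_force: 61.8
```

Emit:
{"method": "carry_out", "body": {"steps": [0,0,0.0003,0,0,0,0,0,0,0.0005,0,0,0,0,0,0,0.0005,0,0,0,0]}}

```text
time_s: 22.65
eef_pos: [0.5304, 0.1446, 0.1143]
eef_rot: [-0.0, -0.0, 1.0, 0.0]
wrist_force: [-1.0, 0.1, -0.7]
opening: 0.535
grasp_force: 61.8
```

Emit:
{"method": "carry_out", "body": {"steps": [0,0,0.0002,0,0,0,0,0,0,0.0004,0,0,0,0,0,0,0.0004,0,0,0,0]}}

```text
time_s: 22.95
eef_pos: [0.5304, 0.1446, 0.1142]
eef_rot: [0.0, -0.0, 1.0, -0.0]
wrist_force: [-0.9, -0.2, 1.3]
opening: 0.538
grasp_force: 62.0
```

Emit:
{"method": "carry_out", "body": {"steps": [0,0,0.0002,0,0,0,0,0,0,0.0003,0,0,0,0,0,0,0.0003,0,0,0,0]}}

```text
time_s: 23.25
eef_pos: [0.5305, 0.1446, 0.1141]
eef_rot: [0.0, -0.0, 1.0, -0.0]
wrist_force: [-2.7, -0.9, 5.6]
opening: 0.537
grasp_force: 62.4
```

Seated. I'll release, rise and go to the narrow disc.

Emit:
{"method": "carry_out", "body": {"steps": [0,0,-0.0005,0,0,0,0.8,0,0,-0.0005,0,0,0,0.8,0,0,-0.0005,0,0,0,0.8,0,0,-0.0005,0,0,0,0.8,0,0,-0.03,0,0,0,1,0,0,-0.072,0,0,0,1,-0.01,-0.03,-0.072,0,0,0,1,-0.03,-0.07,-0.072,0,0,0,1,-0.045,-0.115,-0.072,0,0,0,1,-0.06,-0.16,-0.072,0,0,0,1,-0.075,-0.205,-0.072,0,0,0,1,-0.09,-0.25,-0.072,0,0,0,1,-0.105,-0.295,-0.072,0,0,0,1,-0.108,-0.325,-0.072,0,0,0,1,-0.108,-0.325,-0.072,0,0,0,1,-0.108,-0.325,-0.072,0,0,0,1,-0.108,-0.325,-0.072,0,0,0,1]}}

```text
time_s: 24.95
eef_pos: [0.6382, -0.1792, 0.1853]
eef_rot: [-0.0, -0.0, 1.0, 0.0]
wrist_force: [-0.4, 1.0, 0.2]
opening: 1.002
grasp_force: 0.0
```

```bash
python3 -c "
from h import *
disc('w6',(.6385,-.181),.018);obs()"
```

```text
outer [ 639.2 -181.9   17.3] ell [ 639.3 -181.9   33.5   33.7] px [292 220] [345 270]
hole [ 639.4 -181.8   10.5] ell [ 639.4 -181.8   20.3   20.4] px [303 231] [335 261]
24.95 [ 0.6381585  -0.17924437  0.18528712] 1.0020219071229837 guess px 319 244
{'time_s': 25.0, 'eef_pos': [0.6382, -0.1789, 0.1855], 'eef_rot': [-0.0003, -0.0008, 1.0, 0.0003], 'wrist_force': [-0.0191, 0.1072, -0.201], 'torque': [0.0031, 0.0254, 0.0864], 'opening': 0.9978, 'grasp_force': 0.0}
```

Emit:
{"method": "carry_out", "body": {"steps": [-0.0011,-0.002,0.05,0,0,0,0.65,-0.0011,-0.002,0.09,0,0,0,0.65,-0.0011,-0.002,0.108,0,0,0,0.65,-0.0011,-0.002,0.111,0,0,0,0.65,-0.0011,-0.002,0.111,0,0,0,0.65,-0.0011,-0.002,0.111,0,0,0,0,-0.0011,-0.002,0.111,0,0,0,0,-0.0011,-0.002,0.111,0,0,0,0,-0.0011,-0.002,0.111,0,0,0,0,-0.0011,-0.002,0.111,0,0,0,0,-0.0011,-0.002,0.111,0,0,0,0,-0.0011,-0.002,0.111,0,0,0,0]}}

```text
time_s: 26.2
eef_pos: [0.6414, -0.1832, 0.0778]
eef_rot: [0.002, -0.0, 1.0, -0.001]
wrist_force: [-0.8, 1.6, 7.5]
opening: 0.379
grasp_force: 60.3
```

```bash
python3 -c "
from h import *
obs()"
```

```text
{'time_s': 26.2, 'eef_pos': [0.6414, -0.1832, 0.0778], 'eef_rot': [0.0023, -0.0001, 1.0, -0.001], 'wrist_force': [-0.7622, 1.5539, 7.4654], 'torque': [0.1811, -0.0014, 0.0303], 'opening': 0.3794, 'grasp_force': 60.2647}
```

Emit:
{"method": "carry_out", "body": {"steps": [0,0,0,0,0,0,0.6,0,0,0,0,0,0,0.6,0,0,0.001,0,0,0,0.6,0,0,0.001,0,0,0,0.6,0,0,0.001,0,0,0,0,0,0,0.001,0,0,0,0,0,0,0.001,0,0,0,0,0,0,0.001,0,0,0,0,0,0,0.001,0,0,0,0,0,0,0.001,0,0,0,0]}}

```text
time_s: 27.2
eef_pos: [0.6397, -0.1825, 0.0738]
eef_rot: [0.0, -0.0, 1.0, -0.0]
wrist_force: [1.1, 0.1, 2.1]
opening: 0.384
grasp_force: 59.8
```

```bash
python3 -c "
from h import *
obs()"
```

```text
{'time_s': 27.2, 'eef_pos': [0.6397, -0.1825, 0.0738], 'eef_rot': [0.0002, -0.0001, 1.0, -0.0001], 'wrist_force': [1.1165, 0.118, 2.101], 'torque': [-0.0565, -0.0272, 0.0009], 'opening': 0.3841, 'grasp_force': 59.7547}
```

Emit:
{"method": "carry_out", "body": {"steps": [0,0,-0.03,0,0,0,0,0,0,-0.07,0,0,0,0,0,0,-0.11,0,0,0,0,0.01,0.04,-0.11,0,0,0,0,0.025,0.08,-0.11,0,0,0,0,0.04,0.125,-0.11,0,0,0,0,0.055,0.17,-0.11,0,0,0,0,0.07,0.215,-0.11,0,0,0,0,0.085,0.26,-0.11,0,0,0,0,0.1,0.3,-0.11,0,0,0,0,0.1093,0.3265,-0.11,0,0,0,0,0.1093,0.3265,-0.11,0,0,0,0,0.1093,0.3265,-0.11,0,0,0,0,0.1093,0.3265,-0.11,0,0,0,0,0.1093,0.3265,-0.11,0,0,0,0]}}

```text
time_s: 28.7
eef_pos: [0.5307, 0.1429, 0.1836]
eef_rot: [-0.0, 0.001, 1.0, -0.0]
wrist_force: [0.4, -0.4, -0.1]
opening: 0.386
grasp_force: 59.7
```

```bash
python3 -c "
from h import *
held('w7',.0738,.018)"
```

```text
{'time_s': 28.7, 'eef_pos': [0.5307, 0.1429, 0.1836], 'eef_rot': [-0.0, 0.0007, 1.0, -0.0001], 'wrist_force': [0.3711, -0.4326, -0.1101], 'torque': [0.084, 0.0079, 0.0138], 'opening': 0.386, 'grasp_force': 59.7163}
pred 0.018 [275.9 300.7] [372.1 383.1] mid [324.  341.9]
pred 0.0095 [298.6 321.4] [349.4 364.9] mid [324.   343.15]
col 318 [(254, -113), (284, -32), (302, 62), (314, -65), (375, 45), (376, 29), (379, -25), (380, -52), (381, -37)]
col 324 [(252, -26), (253, -79), (273, 35), (284, -24), (301, 26), (302, 48), (313, -66), (320, -25), (375, 40), (376, 28), (380, -53), (381, -56)]
row 331 [(237, -42), (238, -26), (253, 27), (268, -27), (277, 88), (299, -32), (343, 26), (365, -53), (404, 30), (405, 23)]
row 337 [(235, -45), (236, -25), (251, 30), (266, -25), (277, 105), (296, -40), (365, -65), (406, 27), (407, 25)]
row 346 [(232, -31), (249, 26), (264, -32), (277, 69), (278, 36), (295, -36), (347, 25), (364, -31), (365, -43), (410, 27)]
```

View pics/w7.png

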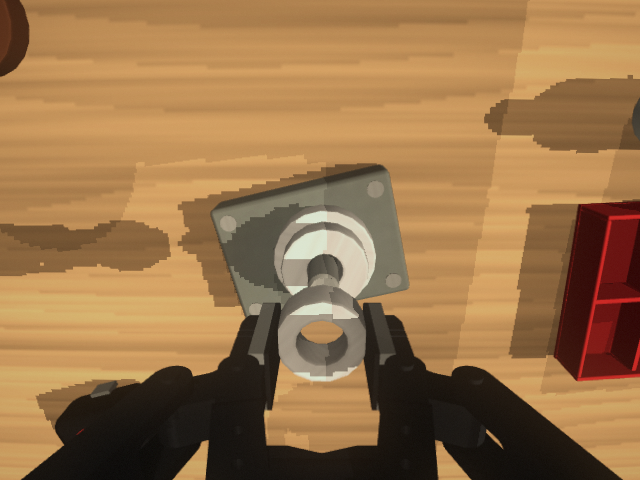

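The middle disc is flat on the wide one at (322,262), and the narrow disc is held level at (321,341).

Emit:
{"method": "carry_out", "body": {"steps": [0,0.0004,0.01,0,0,0,0,0,0.0004,0.02,0,0,0,0,0,0.0004,0.025,0,0,0,0,0,0.0004,0.0275,0,0,0,0,0,0.0004,0.0275,0,0,0,0,0,0.0004,0.0275,0,0,0,0,0,0.0004,0.0275,0,0,0,0]}}

```text
time_s: 29.45
eef_pos: [0.5305, 0.1446, 0.1565]
eef_rot: [0.0, -0.0, 1.0, 0.0]
wrist_force: [-0.3, -0.1, -0.0]
opening: 0.387
grasp_force: 59.7
```

Emit:
{"method": "carry_out", "body": {"steps": [0,0,0.0005,0,0,0,0,0,0,0.001,0,0,0,0,0,0,0.001,0,0,0,0]}}

```text
time_s: 29.75
eef_pos: [0.5302, 0.1445, 0.1553]
eef_rot: [0.0, -0.0, 1.0, 0.0]
wrist_force: [-0.3, -0.8, -0.8]
opening: 0.389
grasp_force: 59.7
```

Emit:
{"method": "carry_out", "body": {"steps": [0,0,0.0005,0,0,0,0,0,0,0.001,0,0,0,0,0,0,0.001,0,0,0,0]}}

```text
time_s: 30.05
eef_pos: [0.5302, 0.1445, 0.1541]
eef_rot: [-0.0, -0.0, 1.0, -0.0]
wrist_force: [-0.3, -0.1, -0.3]
opening: 0.389
grasp_force: 59.7
```

Emit:
{"method": "carry_out", "body": {"steps": [0,0,0.0005,0,0,0,0,0,0,0.001,0,0,0,0,0,0,0.001,0,0,0,0]}}

```text
time_s: 30.35
eef_pos: [0.5301, 0.1445, 0.1531]
eef_rot: [-0.0, -0.0, 1.0, -0.0]
wrist_force: [-0.2, 0.5, 0.2]
opening: 0.383
grasp_force: 59.7
```

Emit:
{"method": "carry_out", "body": {"steps": [0,0,0.0005,0,0,0,0,0,0,0.001,0,0,0,0,0,0,0.001,0,0,0,0]}}

```text
time_s: 30.65
eef_pos: [0.5301, 0.1445, 0.1521]
eef_rot: [-0.0, -0.0, 1.0, -0.0]
wrist_force: [-0.1, 0.1, -0.1]
opening: 0.388
grasp_force: 59.7
```

Emit:
{"method": "carry_out", "body": {"steps": [0,0,0.0005,0,0,0,0,0,0,0.001,0,0,0,0,0,0,0.001,0,0,0,0]}}

```text
time_s: 30.95
eef_pos: [0.5302, 0.1445, 0.1511]
eef_rot: [-0.0, -0.0, 1.0, -0.0]
wrist_force: [1.6, -0.8, -0.4]
opening: 0.386
grasp_force: 59.7
```

Emit:
{"method": "carry_out", "body": {"steps": [0,0,0.0005,0,0,0,0,0,0,0.001,0,0,0,0,0,0,0.001,0,0,0,0]}}

```text
time_s: 31.25
eef_pos: [0.5302, 0.1445, 0.1501]
eef_rot: [-0.0, -0.0, 1.0, 0.0]
wrist_force: [0.2, -0.8, -0.2]
opening: 0.383
grasp_force: 59.7
```

Emit:
{"method": "carry_out", "body": {"steps": [0,0,0.0005,0,0,0,0,0,0,0.001,0,0,0,0,0,0,0.001,0,0,0,0]}}

```text
time_s: 31.55
eef_pos: [0.5301, 0.1445, 0.1491]
eef_rot: [-0.0, -0.0, 1.0, -0.0]
wrist_force: [0.2, -0.3, -0.2]
opening: 0.386
grasp_force: 59.7
```

Threaded by about 5 mm with no contact. I'll lower it to just above home (0.1308).

Emit:
{"method": "carry_out", "body": {"steps": [0,0,0.002,0,0,0,0,0,0,0.005,0,0,0,0,0,0,0.008,0,0,0,0,0,0,0.008,0,0,0,0]}}

```text
time_s: 31.95
eef_pos: [0.5298, 0.1445, 0.1405]
eef_rot: [-0.001, -0.0, 1.0, -0.0]
wrist_force: [-0.4, 0.1, 0.2]
opening: 0.388
grasp_force: 59.7
```

Emit:
{"method": "carry_out", "body": {"steps": [0,0,0.003,0,0,0,0,0,0,0.006,0,0,0,0,0,0,0.0085,0,0,0,0,0,0,0.0085,0,0,0,0]}}

```text
time_s: 32.35
eef_pos: [0.5299, 0.1445, 0.1322]
eef_rot: [-0.0, -0.0, 1.0, -0.0]
wrist_force: [-0.1, 0.2, -1.0]
opening: 0.388
grasp_force: 59.7
```

Emit:
{"method": "carry_out", "body": {"steps": [0,0,0.0003,0,0,0,0,0,0,0.0006,0,0,0,0,0,0,0.0006,0,0,0,0]}}

```text
time_s: 32.65
eef_pos: [0.5303, 0.1445, 0.1322]
eef_rot: [0.0, -0.0, 1.0, -0.0]
wrist_force: [-0.7, 0.1, -0.1]
opening: 0.386
grasp_force: 59.7
```

Emit:
{"method": "carry_out", "body": {"steps": [0,0,0.0003,0,0,0,0,0,0,0.0005,0,0,0,0,0,0,0.0005,0,0,0,0]}}

```text
time_s: 32.95
eef_pos: [0.5302, 0.1445, 0.1316]
eef_rot: [0.0, -0.0, 1.0, -0.0]
wrist_force: [-0.0, -0.5, -0.4]
opening: 0.388
grasp_force: 59.7
```

Emit:
{"method": "carry_out", "body": {"steps": [0,0,0.0003,0,0,0,0,0,0,0.0005,0,0,0,0,0,0,0.0005,0,0,0,0]}}

```text
time_s: 33.25
eef_pos: [0.5302, 0.1445, 0.1311]
eef_rot: [-0.0, -0.0, 1.0, -0.0]
wrist_force: [-0.3, -0.4, -1.1]
opening: 0.385
grasp_force: 59.7
```

Emit:
{"method": "carry_out", "body": {"steps": [0,0,0.0003,0,0,0,0,0,0,0.0004,0,0,0,0,0,0,0.0004,0,0,0,0]}}

```text
time_s: 33.55
eef_pos: [0.5302, 0.1445, 0.1308]
eef_rot: [0.0, -0.0, 1.0, -0.0]
wrist_force: [-0.4, -0.3, 0.7]
opening: 0.385
grasp_force: 59.9
```

Emit:
{"method": "carry_out", "body": {"steps": [0,0,0.0002,0,0,0,0,0,0,0.0003,0,0,0,0,0,0,0.0003,0,0,0,0]}}

```text
time_s: 33.85
eef_pos: [0.5303, 0.1445, 0.1308]
eef_rot: [0.0, -0.0, 1.0, -0.0]
wrist_force: [-2.3, -0.7, 4.6]
opening: 0.388
grasp_force: 60.2
```

Contact at the expected height, so it is seated. I'll release, retreat and check.

Emit:
{"method": "carry_out", "body": {"steps": [0,0,-0.0005,0,0,0,0.7,0,0,-0.0005,0,0,0,0.7,0,0,-0.0005,0,0,0,0.7,0,0,-0.0005,0,0,0,0.7,0,0,-0.03,0,0,0,0.8,0,0,-0.06,0,0,0,0.8,0,0,-0.1,0,0,0,1,0,0,-0.1,0,0,0,1,0,0,-0.1,0,0,0,1]}}

```text
time_s: 34.75
eef_pos: [0.5308, 0.1446, 0.2315]
eef_rot: [0.001, -0.0, 1.0, 0.0]
wrist_force: [0.3, 0.4, 0.5]
opening: 1.0
grasp_force: 0.0
```

```bash
python3 -c "
from h import *
obs()
w=ctrl.camera('wrist')[:,:,::-1];s=ctrl.camera('side')[:,:,::-1]
r=lambda a,f:cv2.resize(a,(390,390),interpolation=cv2.INTER_CUBIC)
cv2.imwrite('pics/fin.png',np.hstack([r(w[130:370,200:440],1),r(s[170:270,260:360],1)]))"
```

```text
{'time_s': 34.75, 'eef_pos': [0.5308, 0.1446, 0.2315], 'eef_rot': [0.0014, -0.0001, 1.0, 0.0001], 'wrist_force': [0.3307, 0.4069, 0.4544], 'torque': [-0.0425, 0.0265, -0.0251], 'opening': 0.9996, 'grasp_force': 0.0}
```

View pics/fin.png

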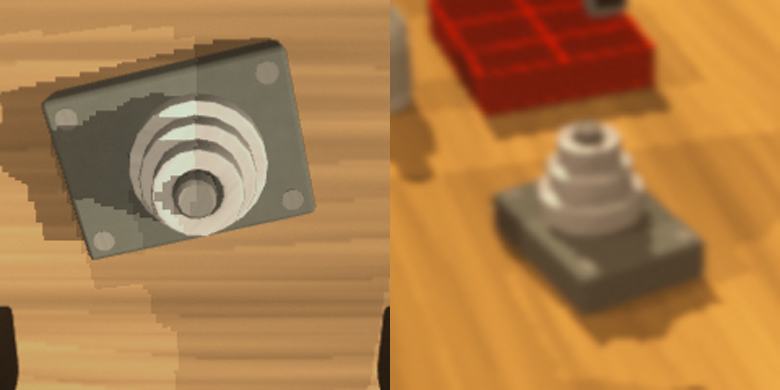

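Both views show the three discs stacked flat on the arbor, wide to narrow. The stack is at (198,165) in the left crop and (590,175) in the right one, and the gripper is clear.

```bash
python3 -c "
from bench import ctrl
print(ctrl.hand_in())"
```

```text
the job is handed in; nothing more can be done
None
```

I threaded the wide, middle and narrow discs onto the arbor in that order, each seated flat with a touch of about 5 N, and handed the job in at about 35 s on the robot's clock; the hand-in returned no verdict.

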